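# Offer a weighed clock ball to the rolling-ball table

## Robot

A 7-joint arm with a two-finger parallel gripper is mounted at the origin on the work surface. World frame = base frame: x ahead of the robot, y to its left, z up, the work surface at z = 0. Lengths are in m, angles in rad, forces in N, time in s.
With the tool pointing down it reaches from about 0.425 to 0.875 m from the base axis. Payload 4.7 kg.
Tool frame: the origin (TCP) lies midway between the tips of the shut fingers; the grasp point (between the pads) lies 19 mm behind it; z points along the fingers, y is the direction in which the jaws open and shut (so a half turn about z gives the same grasp; the last joint's range is limited). The gripper opens to 87 mm and grips with 3 to 60 N. Pads are 19 mm wide; open, the fingers measure 117 mm over their backs; the gripper's body (75 mm by 190 mm) begins 51 mm behind the grasp point.
Start: joints at [1.308, 0.321, -0.07, 1.45, 0.023, 1.371, -0.057], TCP at [0.178, -0.625, 0.223] pointing down, gripper open.
Joint ranges: [-2.86, 2.86], [-0.3, 2.09], [-1.38, 1.24], [0.06, 2.45], [-1.56, 4.7], [0.09, 2.05], [-2.69, 2.69]. Speed limits (rad/s): [2.57, 2.57, 3.14, 3.14, 3.14, 3.14, 3.14].

## Interface

Orientations are given as a rotation vector (axis times angle).
In Python, from bench import get_state, eyes, job gives the robot as it stands. The module is installed in compiled form; this text tells all that it offers.
- The arm moves only by the shell command python3 -m jog 'ROWS' [FORCE]. ROWS is JSON, a list that holds one entry, the list of rows, each a list of 5 numbers: the opening, from 0 (shut) to 1 (fully open), then the shift along the tool's x, y, z in units of 40 mm (1.0 is 40 mm), then the turn about the tool's z in units of 5 degrees (1.0 is 5 degrees). In form: [[[jaw, dx, dy, dz, turn], ...]]. A call has 1 to 10 rows; each row shifts and turns the commanded pose from where the row before left it, along the tool's axes as they then stand; what a row does not reach is not made up. A row lasts 1/8 s, in which the tool goes at most 62.5 mm and 10.7 degrees, less where a joint would pass 70% of its speed; a pose out of reach is approached as far as the arm can. A call is refused whole if a number of a shift passes 1 or a number of a turn 1, either way. A call with a gripper value outside its range is refused whole. The fingers move at their own pace and stop on an object; FORCE is the grip in N (left out, the last holds). Time passes only in rows, so rows that do not move let the fingers close. It gives the time, the measured TCP pose, the force and the opening at its end, in the units of the state.
- get_state(): the state, without advancing time (a new reading comes with each control period).
- eyes.get_image(name): name is "side" or "top" or "wrist"; returns (picture, depth): 420x560x3 uint8, red, green, blue; 420x560 float32, m along the optical axis (not along the pixel's ray), 0 where there is no reading.
- eyes.camera_params(name): a dict with "camera_matrix" (3x3 intrinsics, pixels), "pose" (4x4, takes a point from camera to world coordinates); the wrist camera has in their place "mount" (4x4, takes a point from camera to tool coordinates, whose origin is the TCP and whose axes are the flange's). Camera axes: x right, y down, z forward; pixel columns grow to the right and rows downward; lengths in m; the calibration is good to about 2 mm. A picture is of the moment at which its call begins: read the wrist's pose just before it. camera_params takes no time and is no camera call.
- job.close_job(): hands the job in, once; it reports no verdict.
The state is a dict: "time": time; "joint_positions": joint angles; "qd": joint speeds; "joint_torque": joint torques, N m; "position": TCP position; "tool_rot": TCP orientation; "ft_force": force on the tool from outside, world axes, zero at the start; "torque": the same for the moment, N m; "grip_width": opening from 0.0 (shut) to 1.0 (fully open).
Only numpy, scipy, OpenCV 4.12 (cv2) and the standard library are available. Lean on these libraries where they do the work, as an engineer would, in place of code of your own. Each camera call takes 0.05 s, during which the arm holds its last target. There are 200 camera calls.

## Task

The steel ball in the brass dish on the scale has been degreased and weighed for the rolling-ball clock: without touching the ball, lift the dish off the scale and carry it level, turning it a quarter turn so that its pouring lip points straight in over the rolling table from the end nearest the scale, with the ball resting in the middle of the dish all the way. Finish still holding the dish, level and still, ready to pour: the tip of the lip about 3 cm above the black start pocket at that near end of the table, and the dish resting on nothing. Do not bump the rolling table and leave the other things on the bench where they are.

Things in the scene. Friction and masses are not known exactly. Their poses are not given: they have to be found in the camera images.
- dish: Brass weighing dish, loose on the scale's pan: 60 mm across, 18 mm high, upright outer wall, 0.11 kg. Origin: centre of its underside; z up; x points to its pouring lip, a channel 21 mm wide out of the rim. At the start the lip points to the scale's far side (+x of the scale). Its floor slopes 8 degrees down to the middle, where the ball rests; it strays if the dish tips or jerks.
- dish_lip (a point): Tip of the dish's pouring lip: 45.5 mm from the dish's axis along its x axis, 12 mm above its underside.
- ball: Polished steel ball, 18 mm diameter, about 24 g, loose in the middle of the dish. Origin: its centre, 12 mm above the dish's underside when it rests in the middle.
- scale: Fixed grey bench scale with a round steel pan, 56 mm across, on a stem. Origin: on the work surface under the middle of the pan; z up. The pan's top, where the dish stands, is 44 mm high. The housing under it is 32 mm high, reaching 100 mm towards -x (display), 48 mm towards +x and 52 mm to each side.
- rolltable: Fixed rolling-ball table of a clock, left or right of the scale, one end towards it, in line with the scale's y axis within a few degrees: brass plate 110 (x) x 170 (y) mm, top 75 mm high, 3.5 mm edging, on a base 150 x 190 mm; posts to 88 mm at the middle of its long sides. Origin: on the work surface under the plate's middle; y along its length.
- pocket_right (a point): Centre of the black round start pocket (22 mm) at the table's -y end, 16 mm in from that end, on the plate's top face. It is the one nearest the scale when the table stands to the scale's left (+y) side.
- pocket_left (a point): Centre of the black round start pocket at the table's +y end, 16 mm in from that end, on the plate's top face. It is the one nearest the scale when the table stands to the scale's right (-y) side.
- movement: Fixed brass clock movement on a wooden stand, 130 x 160 mm, 91 mm high, on the other side of the scale from the rolling table. Origin: centre of its underside.
- finial: Bystander: turned walnut finial, 38 mm across, 78 mm tall, standing. Origin: centre of its underside.
- watch_case: Bystander: nickel watch case lying flat, 49 mm across, 13 mm high, with a winding crown. Origin: centre of its underside.
- balance_cock: Bystander: brass balance cock lying flat, 61 x 24 mm, 7 mm high. Origin: middle of its underside.
- loupe: Bystander: black eyeglass (loupe), 38 mm across, 32 mm high, standing. Origin: centre of its underside.
- weight: Bystander: brass calibration weight with a knob, 24 mm across, 39 mm high. Origin: centre of its underside.
- oil_pot: Bystander: small green glass oil pot with a black lid, 46 mm across, 29 mm high. Origin: centre of its underside.
Not all that is in view belongs to the job. Of the things shaped like the dish, the brass one is meant. Leave any pink or purple look-alike of the scale alone.

How it is judged:
By the outcome, as a careful person would: the job done as asked, in the order asked, and still so for the second after the job is handed in, while the arm keeps its last pose, push and grip.
It also fails if it takes over 42 s, if anything falls off the work surface, if the arm or the gripper's body presses on something with over 40 N, if the wrist force passes 120 N, or if a joint passes its speed limit or range.

## Working session

There is one attempt and no reset: what is moved stays moved. The work goes in short steps, Python scripts to look and compute and a shell command to move; the robot and the scene stay as the last step left them, time stands still between calls to the robot, and variables do not carry over. Pictures are saved under pics/ and viewed, about 8 in all and at most 12, crops included, and the job is handed in when it is done.

```bash
mkdir -p pics; cat > h.py <<'E'
import numpy as np, cv2
from bench import get_state, eyes, job
from scipy.spatial.transform import Rotation as R
def grab(n,fn=None):
    s=get_state(); im,d=eyes.get_image(n); p=eyes.camera_params(n)
    if 'pose' in p: T=np.array(p['pose'])
    else:
        T=np.eye(4); T[:3,:3]=R.from_rotvec(s['tool_rot']).as_matrix(); T[:3,3]=s['position']; T=T@np.array(p['mount'])
    K=np.array(p['camera_matrix']); v,u=np.mgrid[:d.shape[0],:d.shape[1]]
    P=np.stack([(u-K[0,2])/K[0,0]*d,(v-K[1,2])/K[1,1]*d,d],-1)@T[:3,:3].T+T[:3,3]
    P[d==0]=np.nan
    np.savez('%s.npz'%n,im=im,P=P,K=K,T=T)
    if fn: cv2.imwrite('pics/'+fn,im[...,::-1])
    return im,P,K,T
E
python3 - <<'E'
from h import *
a=grab('top'); b=grab('side')
cv2.imwrite('pics/top.png',cv2.resize(a[0][...,::-1],(800,600)));cv2.imwrite('pics/side.png',b[0][...,::-1])
s=get_state();print(s['time'],s['position'],s['tool_rot'],s['grip_width'])
print(R.from_rotvec(s['tool_rot']).as_matrix().round(3)); print(eyes.camera_params('wrist')['mount'])
E
```

```text
0.1 [ 0.17741741 -0.62481655  0.22158384] [-3.10992942e+00 -4.33122495e-01  5.55678451e-04] 0.9994682081803731
[[ 0.962  0.273 -0.001]
 [ 0.273 -0.962  0.002]
 [-0.    -0.002 -1.   ]]
[[ 7.05182936e-05 -9.58096657e-01 -2.86445092e-01  7.94432432e-02]
 [ 9.99999908e-01  1.88711592e-04 -3.85015005e-04 -2.76970336e-04]
 [ 4.22937099e-04 -2.86445039e-01  9.58096582e-01 -1.62564635e-01]
 [ 0.00000000e+00  0.00000000e+00  0.00000000e+00  1.00000000e+00]]
```

View pics/top.png

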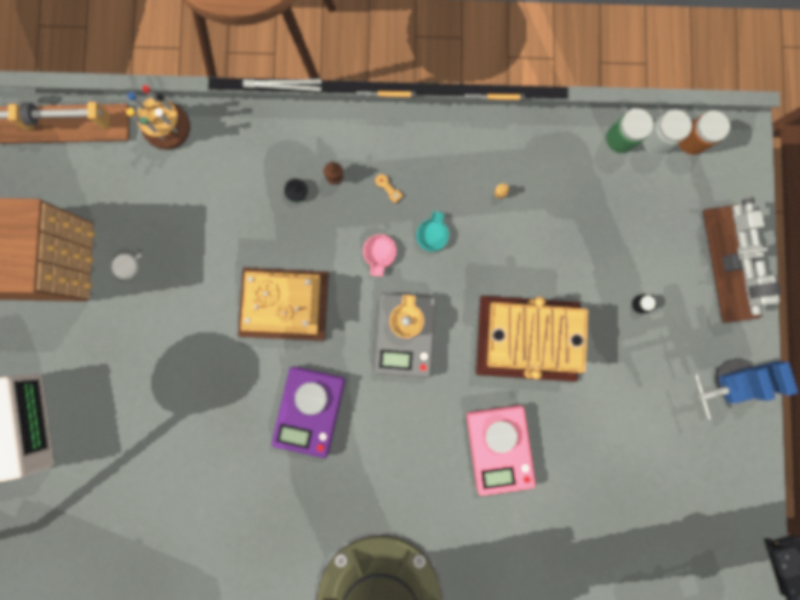

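View pics/side.png

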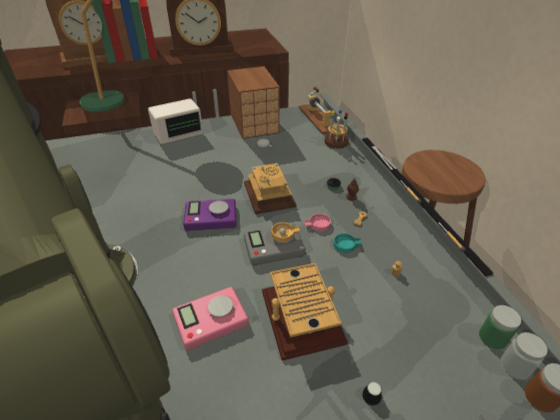

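The brass dish is on the grey scale (top ~407,318), with its lip up in the picture. The rolling table is to the right of the scale (-y), and its near pocket is at (498,335), so the target is pocket_left. The pink and teal pans and the pink and purple scales are look-alikes. Next I'll measure the positions and confirm with an enlarged crop.

```bash
python3 - <<'E'
from h import *
z=np.load('top.npz');im,P,K,T=z['im'],z['P'],z['K'],z['T']
print('cam',T[:3,3].round(3),'f',K[0,0].round(1), 'R',T[:3,:3].round(3).tolist())
def px(u,v):return P[int(v*.7),int(u*.7)].round(3)
for n,u,v in [('rim L',393,320),('ball',406,320),('lip',408,302),('pocketN',498,335),('pocketF',577,340),('plate',540,340),('housing',425,345),('bench',440,440)]:print(n,px(u,v))
# plate: points near z=.075
reg=np.zeros(im.shape[:2],bool);reg[195:275,325:425]=1
m=reg&(abs(P[...,2]-.075)<.006)
h=cv2.minAreaRect((P[m][:,:2]*1000).astype(np.float32));print('plate',m.sum(),h)
r2=np.zeros_like(reg);r2[200:240,265:305]=1
m=r2&(P[...,2]>.05)&(P[...,2]<.07);q=P[m];print('dish',m.sum(),q.min(0).round(3),q.max(0).round(3))
r3=np.zeros_like(reg);r3[195:275,255:315]=1
m=r3&(P[...,2]>.024)&(P[...,2]<.040);print('housing',m.sum(),cv2.minAreaRect((P[m][:,:2]*1000).astype(np.float32)))
# pocket dark blobs, via pixel ray with z=.075
def ray(u,v,zz):
    d=T[:3,:3]@np.array([(u-K[0,2])/K[0,0],(v-K[1,2])/K[1,1],1]);return (T[:3,3]+d*(zz-T[2,3])/d[2]).round(4)
g=im.max(2)
for u0,v0 in [(349,234),(404,238)]:
    w=np.clip(110-g[v0-8:v0+9,u0-8:u0+9].astype(float),0,None);vv,uu=np.mgrid[v0-8:v0+9,u0-8:u0+9]
    print('pocket',ray((w*uu).sum()/w.sum(),(w*vv).sum()/w.sum(),.075),w.sum())
c=cv2.resize(im[195:270,255:425,::-1],None,fx=4.6,fy=4.6,interpolation=cv2.INTER_CUBIC);cv2.imwrite('pics/crop.png',c)
E
```

```text
cam [0.446 0.008 1.199] f 449.2 R [[0.017, -0.996, 0.088], [-1.0, -0.019, -0.023], [0.024, -0.088, -0.996]]
rim L [ 0.499 -0.016  0.05 ]
ball [ 0.499 -0.039  0.062]
lip [ 0.532 -0.041  0.057]
pocketN [ 0.476 -0.199  0.078]
pocketF [ 0.471 -0.338  0.077]
plate [ 0.47  -0.276  0.07 ]
housing [ 0.456 -0.074  0.032]
bench [ 0.281 -0.108 -0.   ]
plate 2943 ((470.847412109375, -270.3701171875), (171.25680541992188, 143.19326782226562), 86.6732406616211)
dish 336 [ 0.468 -0.07   0.05 ] [ 0.542 -0.011  0.067]
housing 1735 ((472.552490234375, -39.65552520751953), (103.93682861328125, 147.483154296875), 86.63782501220703)
pocket [ 0.4755 -0.2009  0.075 ] 1234.0
pocket [ 0.4686 -0.3391  0.075 ] 1306.0
```

View pics/crop.png

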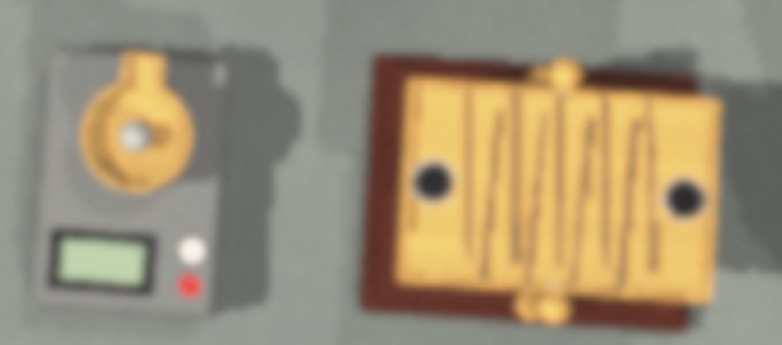

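The pocket spacing is 138.3 mm (138 expected). The dish axis, from both the housing and the dish extents, is about (0.4985, -0.041), with yaw about -3.3°. Near pocket: (0.4755, -0.2009), table direction -92.9°. I'll use the half-turned grasp so that joint 7 stays in range through the quarter turn. First the translation, then the turn, both high up.

```bash
python3 -m jog '[[[1,0.4,-0.4,0,0],[1,0.8,-0.8,0,-1],[1,0.75,-0.85,0,-1],[1,0.65,-0.95,0,-1],[1,0.55,-1,0,-1],[1,0.4,-1,0,-1],[1,0.3,-1,0,-1],[1,0.2,-1,0,-1],[1,0.1,-1,0,-1],[1,0,-1,0,-1]]]' && python3 -m jog '[[[1,0,-0.8,0,-1],[1,0,-0.4,0,-1],[1,0,0,0,-1],[1,0,0,0,-1],[1,0,0,0,-1],[1,0,0,0,-1],[1,0,0,0,-1],[1,0,0,0,-1],[1,0,0,0,-1],[1,0,0,0,-1]]]'
cat >> h.py <<'E'
def to(x,y,zz,head):
    s=get_state();M=R.from_rotvec(s['tool_rot']).as_matrix();d=M.T@(np.array([x,y,zz])-s['position'])
    hd=np.degrees(np.arctan2(M[1,0],M[0,0]));t=-((head-hd+180)%360-180)
    print('t',round(s['time'],2),'pos',np.round(s['position'],4),'head',hd.round(2),'tilt',M[:,2].round(4),'q',np.round(s['joint_positions'],2),'w',round(s['grip_width'],3),'F',np.round(s['ft_force'],1))
    print('units',(d/.04).round(3),'turn',round(t/5,3))
E
python3 -c "
from h import *
to(.4985,-.041,.15,176.7)"
```

```text
time: 1.35
position: [0.148, -0.3039, 0.202]
tool_rot: [-2.727, -1.447, 0.01]
ft_force: [-0.5, -0.0, 1.6]
grip_width: 0.998
time: 2.6
position: [0.1284, -0.2973, 0.1934]
tool_rot: [-1.836, -2.453, -0.061]
ft_force: [-0.4, -0.2, -0.4]
grip_width: 1.003
t 2.6 pos [ 0.1284 -0.2973  0.1934] head 106.33 tilt [-0.0375  0.0775 -0.9963] q [ 1.22 -0.3  -0.11  2.14 -0.03  1.39  1.41] w 1.003 F [-0.4 -0.2 -0.4]
units [ 3.441 10.7    1.23 ] turn -14.074
```

I got the sense of the mid-turn shifts wrong, so the tool went in toward the base and reached joint 2's limit, with a small tilt. Nothing was touched. I'll move outward and check whether the tilt recovers.

```bash
python3 -m jog '[[[1,-0.6,0.1,-0.2,0],[1,-0.8,0.1,-0.2,0],[1,-0.8,0.1,-0.2,0],[1,-0.8,0.1,-0.2,0],[1,-0.5,0.1,0,0],[1,0,0,0,0]]]'
python3 -c "
from h import *
to(.4985,-.041,.22,176.7)"
```

```text
time: 3.35
position: [0.1879, -0.4286, 0.2126]
tool_rot: [-1.839, -2.45, -0.062]
ft_force: [-0.5, -0.2, 0.1]
grip_width: 0.997
t 3.35 pos [ 0.1879 -0.4286  0.2126] head 106.17 tilt [-0.0378  0.0787 -0.9962] q [ 1.21  0.01 -0.11  1.83 -0.    1.39  1.38] w 0.997 F [-0.5 -0.2  0.1]
units [ 7.134 10.161  0.285] turn -14.106
```

The tilt (5°, tips inward) persists because orientation isn't corrected by itself. I can undo it with the opposite limit: raise the tool high, where it's clear of everything, and push outward along the same bearing in small steps until it's level.

```bash
python3 -m jog '[[[1,0,0,-0.8,0],[1,0,0,-1,0],[1,0,0,-1,0],[1,0,0,-1,0],[1,0,0,-1,0],[1,0,0,-0.4,0]]]'
python3 -c "
from h import *
to(.4985,-.041,.22,176.7)"
python3 -m jog '[[[1,-0.5,0.08,0,0],[1,-0.5,0.08,0,0]]]'
python3 -c "
from h import *
to(.4985,-.041,.22,176.7)"
```

```text
time: 4.1
position: [0.1953, -0.444, 0.4232]
tool_rot: [-1.842, -2.453, -0.058]
ft_force: [-0.2, -0.1, -0.5]
grip_width: 1.0
t 4.1 pos [ 0.1953 -0.444   0.4232] head 106.16 tilt [-0.0362  0.0745 -0.9966] q [ 1.21  0.02 -0.11  1.41  0.    1.8   1.38] w 1.0 F [-0.2 -0.1 -0.5]
units [ 7.125 10.164  5.539] turn -14.107
time: 4.35
position: [0.2124, -0.4804, 0.4177]
tool_rot: [-1.84, -2.451, -0.06]
ft_force: [-0.4, -0.1, -0.2]
grip_width: 0.999
t 4.35 pos [ 0.2124 -0.4804  0.4177] head 106.16 tilt [-0.0373  0.0767 -0.9964] q [ 1.2   0.11 -0.11  1.33  0.01  1.79  1.38] w 0.999 F [-0.4 -0.1 -0.2]
units [ 8.114 10.007  5.501] turn -14.108
```

Joint 6 nears its 2.05 limit as the tool rises, so it will saturate and tip the tool outward, which is the correction I need. I'll rise in steps.

```bash
python3 -m jog '[[[1,0,0,-0.8,0],[1,0,0,-0.8,0],[1,0,0,-0.4,0]]]' >/dev/null
python3 -c "
from h import *
to(.4985,-.041,.22,176.7)"
python3 -m jog '[[[1,0,0,-0.6,0],[1,0,0,0,0]]]'>/dev/null
python3 -c "
from h import *
to(.4985,-.041,.22,176.7)"
```

```text
t 4.72 pos [ 0.2154 -0.4864  0.4987] head 106.16 tilt [-0.0368  0.076  -0.9964] q [ 1.19  0.16 -0.1   1.1   0.01  1.96  1.37] w 0.999 F [-0.3  0.5  0.8]
units [ 8.113 10.006  7.527] turn -14.107
t 4.97 pos [ 0.2165 -0.4885  0.5222] head 106.17 tilt [-0.0363  0.075  -0.9965] q [ 1.18  0.18 -0.1   1.03  0.02  2.01  1.37] w 1.002 F [ 0.1 -0.1 -0.7]
units [ 8.132 10.002  8.112] turn -14.106
```

```bash
python3 -m jog '[[[1,0,0,-0.6,0],[1,0,0,-0.4,0],[1,0,0,0,0]]]' >/dev/null
python3 -c "
from h import *
to(.4985,-.041,.22,176.7)"
python3 -m jog '[[[1,0,0,-0.5,0],[1,0,0,0,0]]]'>/dev/null
python3 -c "
from h import *
to(.4985,-.041,.22,176.7)"
```

```text
t 5.35 pos [ 0.2167 -0.4893  0.5473] head 106.13 tilt [-0.0305  0.0613 -0.9977] q [ 0.88  0.19  0.3   0.97 -0.06  2.05  1.43] w 0.996 F [ 0.3 -0.3 -0. ]
units [8.239 9.99  8.634] turn -14.114
t 5.6 pos [ 0.2167 -0.4889  0.5557] head 106.21 tilt [-0.0227  0.046  -0.9987] q [ 0.86  0.19  0.33  0.96 -0.06  2.05  1.43] w 0.999 F [-0.3 -0.1  0. ]
units [8.35  9.969 8.738] turn -14.098
```

It's working (tilt 4.8° → 2.9°). I'll continue.

```bash
python3 -m jog '[[[1,0,0,-0.5,0],[1,0,0,-0.4,0],[1,0,0,0,0]]]' >/dev/null
python3 -c "
from h import *
to(.4985,-.041,.22,176.7)"
python3 -m jog '[[[1,0,0,-0.3,0],[1,0,0,0,0]]]'>/dev/null
python3 -c "
from h import *
to(.4985,-.041,.22,176.7)"
```

```text
t 5.97 pos [ 0.2159 -0.4875  0.5704] head 106.19 tilt [-0.0108  0.0185 -0.9998] q [ 0.83  0.17  0.35  0.95 -0.06  2.05  1.44] w 1.004 F [-0.  -1.   0.1]
units [8.567 9.944 8.887] turn -14.103
t 6.22 pos [ 0.2158 -0.4868  0.5744] head 106.2 tilt [-0.0076  0.0108 -0.9999] q [ 0.83  0.17  0.36  0.94 -0.06  2.05  1.43] w 1.0 F [ 0.2  0.  -0.6]
units [8.619 9.935 8.927] turn -14.1
```

```bash
python3 -m jog '[[[1,0,0,-0.35,0],[1,0,0,0,0]]]'>/dev/null
python3 -c "
from h import *
to(.4985,-.041,.22,176.7)"
python3 -m jog '[[[1,0,0,0.6,0],[1,0,0,1,0],[1,0,0,1,0],[1,0,0,1,0],[1,0,0,1,0],[1,0,0,1,0],[1,0,0,0.6,0],[1,0,0,0,0]]]'
python3 -c "
from h import *
to(.4985,-.041,.22,176.7)"
```

```text
t 6.47 pos [ 0.2153 -0.4858  0.5802] head 106.2 tilt [-2.8e-03  2.0e-04 -1.0e+00] q [ 0.82  0.16  0.37  0.94 -0.06  2.05  1.43] w 1.002 F [ 0.1 -0.5 -0.1]
units [8.695 9.925 8.986] turn -14.1
time: 7.48
position: [0.2142, -0.4845, 0.3296]
tool_rot: [-1.882, -2.507, -0.001]
ft_force: [-0.3, -0.0, 0.5]
grip_width: 0.995
t 7.47 pos [ 0.2142 -0.4845  0.3296] head 106.21 tilt [-0.0054  0.0048 -1.    ] q [ 0.78  0.03  0.33  1.58 -0.01  1.54  1.4 ] w 0.995 F [-0.3 -0.   0.5]
units [8.647 9.932 2.755] turn -14.098
```

Level again to about 0.4°. Now out to above the dish, swinging wide of the inner limit, with the turn afterwards.

```bash
python3 -m jog '[[[1,0,0.5,0,0],[1,0.2,1,0,0],[1,0.4,1,0,0],[1,0.7,1,0,0],[1,0.9,1,0,0],[1,0.9,1,0,0],[1,0.9,1,0.2,0],[1,0.9,1,0.3,0],[1,0.9,1,0.4,0],[1,0.9,1,0.4,0]]]'
python3 -m jog '[[[1,0.9,0.43,0.4,0],[1,0.6,0,0,-1],[1,0.35,0,0,-1],[1,0,0,0,-1],[1,0,0,0,-1],[1,0,0,0,-1],[1,0,0,0,-1],[1,0,0,0,-1],[1,0,0,0,-1],[1,0,0,0,-1]]]'
python3 -m jog '[[[1,0,0,0,-1],[1,0,0,0,-1],[1,0,0,0,-1],[1,0,0,0,-1],[1,0,0,0,-1],[1,0,0,0,0]]]'
python3 -c "
from h import *
to(.4985,-.041,.2,176.7)
im,P,K,T=grab('wrist'); cv2.imwrite('pics/w1.png',im[...,::-1])"
```

```text
time: 8.72
position: [0.507, -0.1191, 0.2805]
tool_rot: [-1.884, -2.513, -0.002]
ft_force: [1.1, -0.2, -1.4]
grip_width: 0.999
time: 9.98
position: [0.5006, -0.0449, 0.2648]
tool_rot: [-0.774, -3.044, -0.003]
ft_force: [-1.0, 0.2, 0.1]
grip_width: 1.0
time: 10.72
position: [0.5004, -0.0453, 0.2645]
tool_rot: [-0.103, -3.139, -0.003]
ft_force: [0.2, 0.0, 0.8]
grip_width: 0.997
t 10.72 pos [ 0.5004 -0.0453  0.2645] head 176.24 tilt [-0.001   0.0017 -1.    ] q [ 0.25 -0.   -0.21  1.74 -0.    1.41  1.54] w 0.997 F [0.2 0.  0.8]
units [0.052 0.1   1.613] turn -0.093
```

View pics/w1.png

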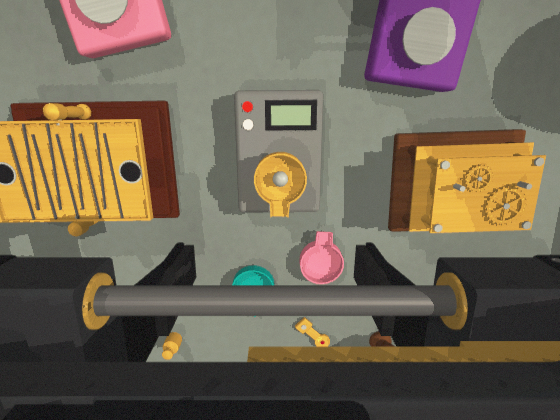

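The wrist view shows the brass dish at (280,180) with the ball centred at (281,179), the lip tip at (279,215), the near pocket at (131,172) and the far pocket at (6,174). I'll refine the positions from here.

```bash
python3 - <<'E'
from h import *
z=np.load('wrist.npz');im,P,K,T=z['im'],z['P'],z['K'],z['T']
def ray(u,v,zz):
    d=T[:3,:3]@np.array([(u-K[0,2])/K[0,0],(v-K[1,2])/K[1,1],1]);return (T[:3,3]+d*(zz-T[2,3])/d[2])
print('f',K[0,0])
g=im.max(2).astype(float)
pk=[]
for u0,v0 in [(131,172),(6,174)]:
    w=np.zeros_like(g);a=slice(v0-15,v0+16);b=slice(max(0,u0-15),u0+16);w[a,b]=np.clip(100-g[a,b],0,None)>20
    n,l,st,c=cv2.connectedComponentsWithStats(w.astype(np.uint8));i=1+np.argmax(st[1:,4]);pk.append(ray(*c[i],.075));print('pocket',pk[-1].round(4),st[i])
d=pk[1]-pk[0];print(np.hypot(*d[:2]),'dir',np.degrees(np.arctan2(d[1],d[0])))
# dish
hsv=cv2.cvtColor(im,cv2.COLOR_RGB2HSV);m=(hsv[...,1]>110)&(hsv[...,0]>10)&(hsv[...,0]<32)
m[:140]=0;m[225:]=0;m[:,:245]=0;m[:,318:]=0;m=cv2.morphologyEx(m.astype(np.uint8),cv2.MORPH_CLOSE,np.ones((9,9)))
v,u=np.nonzero(m);X=np.array([ray(a,b,.062) for a,b in zip(u,v)])
print('dish bbox',X.min(0).round(4),X.max(0).round(4))
rim=m.copy();rim[206:]=0;cs,_=cv2.findContours(rim,0,1)
c=max(cs,key=cv2.contourArea)[:,0];c=c[c[:,1]<198];Y=np.array([ray(a,b,.062) for a,b in c])
from scipy.optimize import least_squares
r=least_squares(lambda p:np.hypot(Y[:,0]-p[0],Y[:,1]-p[1])-p[2],[.5,-.04,.03],loss='soft_l1',f_scale=.001).x;print('circle',r.round(4))
lp=[];
for vv in range(207,216):
    uu=np.nonzero(m[vv])[0]; lp.append(ray(uu.mean(),vv,.060)); 
lp=np.array(lp).mean(0);print('lip mid',lp.round(4),'yaw',np.degrees(np.arctan2(lp[1]-r[1],lp[0]-r[0])))
v,u=np.mgrid[170:190,271:291];w=hsv[170:190,271:291,1]<70;print('ball',ray(u[w].mean(),v[w].mean(),.060).round(4),w.sum())
q=P[100:212,238:322].reshape(-1,3);q=q[(q[:,2]>.024)&(q[:,2]<.038)];print('housing',cv2.minAreaRect((q[:,:2]*1000).astype(np.float32)))
to(r[0],r[1],.16,176.7)
E
```

```text
f 326.4746871530298
pocket [ 0.4758 -0.2003  0.075 ] [121 163  19  18 282]
pocket [ 0.4696 -0.3361  0.075 ] [  0 164  14  19 209]
0.1359473248810223 dir -92.64617533923841
dish bbox [ 0.4668 -0.0677  0.062 ] [ 0.5424 -0.008   0.062 ]
circle [ 0.4972 -0.0378  0.03  ]
lip mid [ 0.5362 -0.0411  0.06  ] yaw -4.824438740242772
ball [ 0.4975 -0.0379  0.06  ] 174
housing ((478.589599609375, -37.4055290222168), (103.74707794189453, 134.56674194335938), 86.25505065917969)
t 10.78 pos [ 0.5002 -0.0455  0.2643] head 176.19 tilt [-0.0014  0.0016 -1.    ] q [ 0.25 -0.   -0.21  1.74 -0.    1.41  1.54] w 1.001 F [ 0.9 -0.7 -0.5]
units [0.082 0.182 2.608] turn -0.103
```

```bash
python3 -m jog '[[[1,0.05,0.17,0.4,0],[1,0,0,0.8,0],[1,0,0,0.8,0],[1,0,0,0.8,0],[1,0,0,0.4,0],[1,0,0,0,0],[1,0,0,0,0]]]'
python3 - <<'E'
from h import *
im,P,K,T=grab('wrist','w2.png')
to(.4975,-.0385,.038,176.2)
def proj(p):
    c=T[:3,:3].T@(np.array(p)-T[:3,3]);return (K@c/c[2])[:2].round(1)
print('pred ball',proj([.4973,-.0379,.0605]),'pred by top',proj([.4985,-.041,.0605]))
E
```

```text
time: 11.65
position: [0.4981, -0.0394, 0.1362]
tool_rot: [-0.104, -3.138, -0.002]
ft_force: [0.3, -0.3, 0.5]
grip_width: 1.004
t 11.7 pos [ 0.4982 -0.0395  0.1364] head 176.2 tilt [-0.0011  0.0012 -1.    ] q [ 0.24  0.08 -0.22  1.92  0.02  1.15  1.52] w 0.998 F [-0.5  0.3  0.9]
units [0.017 0.022 2.461] turn -0.001
pred ball [275.5 215.5] pred by top [271.6 217.2]
```

View pics/w2.png

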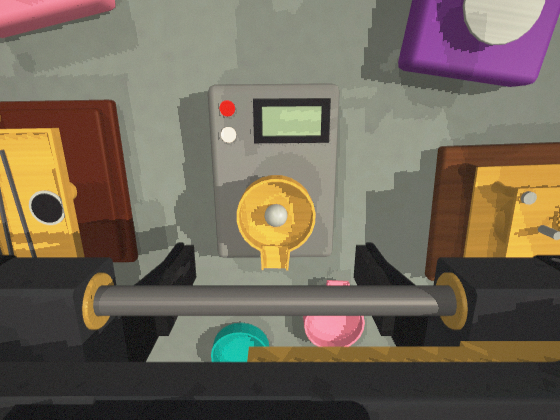

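The ball is at (276,215), exactly as the wrist estimate predicted, and the dish is centred between the fingers (192–357). I'll descend so the tips stand about 6 mm above the housing.

```bash
python3 -m jog '[[[1,0.02,0.03,0.3,0],[1,0,0,0.5,0],[1,0,0,0.5,0],[1,0,0,0.5,0],[1,0,0,0.3,0],[1,0,0,0.2,0],[1,0,0,0.1,0],[1,0,0,0,0]]]'
python3 -c "
from h import *
to(.4973,-.038,.038,176.2)"
```

```text
time: 12.7
position: [0.4964, -0.0382, 0.0393]
tool_rot: [-0.104, -3.137, -0.002]
ft_force: [0.5, 0.3, 0.3]
grip_width: 1.008
t 12.7 pos [ 0.4964 -0.0382  0.0393] head 176.2 tilt [-0.0031  0.0013 -1.    ] q [ 0.23  0.19 -0.22  2.01  0.05  0.95  1.49] w 1.008 F [0.5 0.3 0.3]
units [-0.023  0.006  0.032] turn 0.0
```

```bash
python3 -m jog '[[[0.9,-0.02,0,0,0],[0.84,0,0,0,0],[0.79,0,0,0,0],[0.76,0,0,0,0],[0.73,0,0,0,0],[0.71,0,0,0,0],[0.7,0,0,0,0],[0.69,0,0,0,0],[0.67,0,0,0,0],[0.65,0,0,0,0]]]' 20
python3 -m jog '[[[0.6,0,0,0,0],[0.6,0,0,0,0],[0.6,0,0,0,0]]]' 20
python3 -c "
from h import *
grab('wrist','w3.png')
to(.4973,-.038,.038,176.2)"
```

```text
time: 13.95
position: [0.4969, -0.0383, 0.0391]
tool_rot: [-0.104, -3.136, -0.002]
ft_force: [0.0, 0.2, -0.3]
grip_width: 0.684
time: 14.32
position: [0.4969, -0.0383, 0.0391]
tool_rot: [-0.104, -3.136, -0.002]
ft_force: [0.8, -0.4, -0.6]
grip_width: 0.684
t 14.38 pos [ 0.497  -0.0383  0.0391] head 176.2 tilt [-0.0034  0.0013 -1.    ] q [ 0.23  0.19 -0.22  2.01  0.05  0.95  1.49] w 0.686 F [ 0.7  0.  -0.7]
units [-0.008  0.008  0.027] turn 0.001
```

View pics/w3.png

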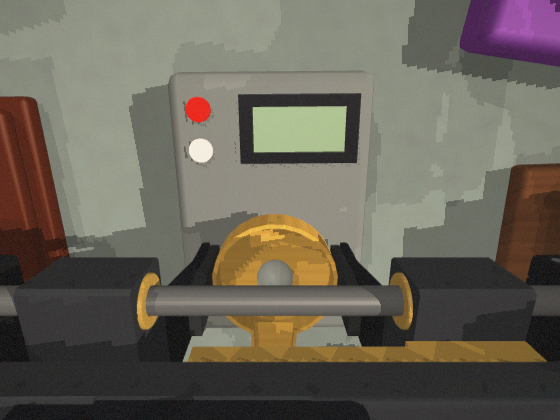

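Gripped at 59.6 mm with the ball still centred, pixel (275,272) as the fixed reference. Now a gentle lift.

```bash
python3 -m jog '[[[0.6,0,0,-0.03,0],[0.6,0,0,-0.06,0],[0.6,0,0,-0.1,0],[0.6,0,0,-0.15,0],[0.6,0,0,-0.2,0],[0.6,0,0,-0.25,0],[0.6,0,0,-0.25,0],[0.6,0,0,-0.25,0],[0.6,0,0,-0.2,0],[0.6,0,0,-0.15,0]]]'
python3 -m jog '[[[0.6,0,0,-0.1,0],[0.6,0,0,-0.05,0],[0.6,0,0,-0.02,0],[0.6,0,0,0,0]]]'
python3 -c "
from h import *
im,P,K,T=grab('wrist')
h=cv2.cvtColor(im,cv2.COLOR_RGB2HSV);w=(h[240:285,240:310,1]<80)&(h[240:285,240:310,2]>40);v,u=np.nonzero(w);print('ball px',u.mean()+240,v.mean()+240,w.sum())
to(.478,-.155,.11,86.6)"
```

```text
time: 15.62
position: [0.4973, -0.0384, 0.1053]
tool_rot: [-0.104, -3.137, -0.002]
ft_force: [-0.5, 0.1, -1.3]
grip_width: 0.687
time: 16.12
position: [0.497, -0.0383, 0.1113]
tool_rot: [-0.104, -3.136, -0.002]
ft_force: [0.0, -0.9, -1.7]
grip_width: 0.685
ball px 274.51193633952255 273.45623342175065 754
t 16.18 pos [ 0.4971 -0.0383  0.1113] head 176.2 tilt [-0.0039  0.0014 -1.    ] q [ 0.24  0.1  -0.22  1.95  0.02  1.1   1.51] w 0.682 F [-0.6  0.2 -1.9]
units [ 0.282 -2.943  0.03 ] turn 17.921
```

Lifted, with the ball still centred. Now carry sideways with a smooth ramp, then the quarter turn in place.

```bash
python3 -m jog '[[[0.6,0.01,-0.06,0,0],[0.6,0.02,-0.14,0,0],[0.6,0.02,-0.22,0,0],[0.6,0.03,-0.3,0,0],[0.6,0.03,-0.36,0,0],[0.6,0.03,-0.38,0,0],[0.6,0.03,-0.38,0,0],[0.6,0.03,-0.36,0,0],[0.6,0.03,-0.3,0,0],[0.6,0.02,-0.22,0,0]]]'
python3 -m jog '[[[0.6,0.02,-0.14,0,0],[0.6,0.01,-0.06,0,0],[0.6,0,-0.02,0,0],[0.6,0,0,0,0],[0.6,0,0,0,0.15],[0.6,0,0,0,0.3],[0.6,0,0,0,0.45],[0.6,0,0,0,0.6],[0.6,0,0,0,0.7],[0.6,0,0,0,0.7]]]'
python3 -c "
from h import *
im,P,K,T=grab('wrist','w4.png')
h=cv2.cvtColor(im,cv2.COLOR_RGB2HSV);w=(h[240:285,240:310,1]<80)&(h[240:285,240:310,2]>40);v,u=np.nonzero(w);print('ball px',u.mean()+240,v.mean()+240,w.sum())
to(.4779,-.1551,.11,87.2)"
```

```text
time: 17.42
position: [0.4799, -0.147, 0.1114]
tool_rot: [-0.105, -3.136, -0.002]
ft_force: [-0.3, 0.5, -2.0]
grip_width: 0.691
time: 18.68
position: [0.4783, -0.1549, 0.1114]
tool_rot: [-0.503, -3.097, -0.001]
ft_force: [-0.3, 0.5, -0.7]
grip_width: 0.686
ball px 274.35333333333335 273.464 750
t 18.73 pos [ 0.4783 -0.1548  0.1114] head 161.44 tilt [-0.0034  0.0014 -1.    ] q [ 0.36  0.1  -0.1   1.94  0.01  1.1   1.5 ] w 0.685 F [-0.3 -0.8 -1.2]
units [ 0.006 -0.01   0.036] turn 14.847
```

```bash
python3 -m jog '[[[0.6,0,0,0,0.3],[0.6,0,0,0,0.5],[0.6,0,0,0,0.7],[0.6,0,0,0,0.7],[0.6,0,0,0,0.7],[0.6,0,0,0,0.7],[0.6,0,0,0,0.7],[0.6,0,0,0,0.7],[0.6,0,0,0,0.7],[0.6,0,0,0,0.7]]]'
python3 -m jog '[[[0.6,0,0,0,0.7],[0.6,0,0,0,0.7],[0.6,0,0,0,0.7],[0.6,0,0,0,0.7],[0.6,0,0,0,0.7],[0.6,0,0,0,0.7],[0.6,0,0,0,0.7],[0.6,0,0,0,0.7],[0.6,0,0,0,0.7],[0.6,0,0,0,0.65]]]'
python3 -m jog '[[[0.6,0,0,0,0.5],[0.6,0,0,0,0.35],[0.6,0,0,0,0.25],[0.6,0,0,0,0.15],[0.6,0,0,0,0.05],[0.6,0,0,0,0],[0.6,0,0,0,0]]]'
python3 - <<'E'
from h import *
im,P,K,T=grab('wrist','w5.png')
h=cv2.cvtColor(im,cv2.COLOR_RGB2HSV);w=(h[240:285,240:310,1]<80)&(h[240:285,240:310,2]>40);v,u=np.nonzero(w);print('ball px',u.mean()+240,v.mean()+240,w.sum())
to(.4779,-.1551,.086,87.2)
a=grab('top');b=grab('side')
A=cv2.resize(a[0][190:280,250:430,::-1],None,fx=4,fy=4,interpolation=cv2.INTER_CUBIC)
B=cv2.resize(b[0][200:350,230:370,::-1],(420,450),interpolation=cv2.INTER_CUBIC);A=cv2.copyMakeBorder(A,0,90,0,0,0)
A=cv2.resize(A,(380,238));A=cv2.copyMakeBorder(A,0,212,0,0,cv2.BORDER_CONSTANT)
A[240:440,20:360]=cv2.resize(im[150:350,110:450,::-1],(340,200))
cv2.imwrite('pics/c5.png',np.hstack([A,B]))
E
```

```text
time: 19.98
position: [0.4783, -0.1549, 0.1114]
tool_rot: [-1.336, -2.839, 0.0]
ft_force: [-0.2, 0.9, -0.7]
grip_width: 0.687
time: 21.22
position: [0.4783, -0.1549, 0.1114]
tool_rot: [-2.123, -2.311, 0.002]
ft_force: [0.6, 0.5, -2.2]
grip_width: 0.686
time: 22.1
position: [0.4782, -0.1549, 0.1114]
tool_rot: [-2.249, -2.189, 0.002]
ft_force: [0.3, -0.0, -1.3]
grip_width: 0.687
ball px 274.2730923694779 273.5127175368139 747
t 22.15 pos [ 0.4783 -0.1549  0.1114] head 88.46 tilt [-0.0034  0.0013 -1.    ] q [ 0.3   0.1  -0.04  1.94  0.    1.1   0.23] w 0.691 F [-0.3  0.3 -1.7]
units [-0.005 -0.007  0.635] turn 0.252
```

View pics/c5.png

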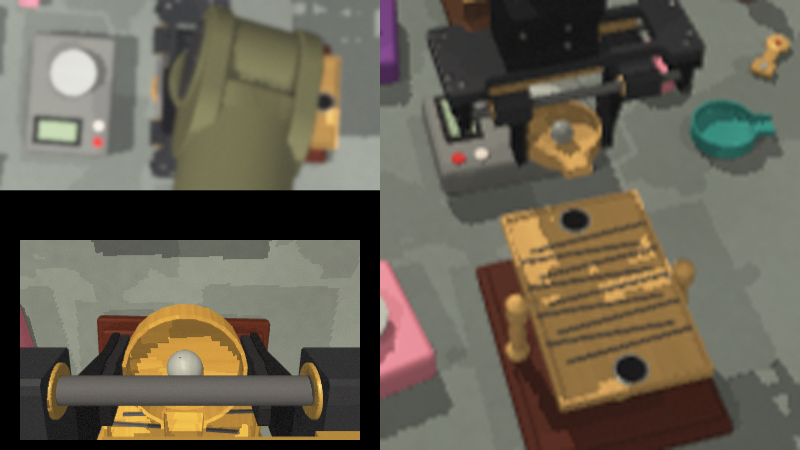

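The side view shows the lip pointing at the near pocket, with the ball centred. Now finish the last 1.25° and lower 25 mm.

```bash
python3 -m jog '[[[0.6,0,0,0.03,0.1],[0.6,0,0,0.06,0.1],[0.6,0,0,0.09,0.05],[0.6,0,0,0.12,0],[0.6,0,0,0.12,0],[0.6,0,0,0.1,0],[0.6,0,0,0.06,0],[0.6,0,0,0.03,0],[0.6,0,0,0.02,0],[0.6,0,0,0,0]]]'
python3 - <<'E'
from h import *
im,P,K,T=grab('wrist','w6.png')
h=cv2.cvtColor(im,cv2.COLOR_RGB2HSV);w=(h[240:285,240:310,1]<80)&(h[240:285,240:310,2]>40);v,u=np.nonzero(w);print('ball px',u.mean()+240,v.mean()+240,w.sum())
to(.4779,-.1551,.086,87.2)
im,P,K,T=grab('side')
def proj(p):
    c=T[:3,:3].T@(np.array(p)-T[:3,3]);return (K@c/c[2])[:2]
c=im[220:320,240:360,::-1];c=cv2.resize(c,None,fx=6,fy=6,interpolation=cv2.INTER_CUBIC)
s=get_state();M=R.from_rotvec(s['tool_rot']).as_matrix();p=np.array(s['position'])
pts={'lip':p+M@[-.0455,0,-.019],'pocN':[.4757,-.2005,.075],'pocF':[.469,-.338,.075],'ball':p+M@[0,0,-.019]}
for k,q in pts.items():
    q=proj(q);print(k,np.round(pts[k],4),q.round(1));cv2.drawMarker(c,tuple(int(x) for x in ((q-[240,220])*6+3)),(255,0,255),0,16,1)
cv2.imwrite('pics/s6.png',c)
E
```

```text
time: 23.5
position: [0.4782, -0.1549, 0.0863]
tool_rot: [-2.273, -2.164, 0.002]
ft_force: [-0.4, 0.8, -0.6]
grip_width: 0.684
ball px 274.28877005347596 273.4946524064171 748
t 23.55 pos [ 0.4782 -0.1549  0.0863] head 87.2 tilt [-0.0032  0.0013 -1.    ] q [ 0.29  0.13 -0.04  1.97  0.    1.05  0.21] w 0.682 F [-0.1 -0.7 -0.9]
units [-0.005 -0.008  0.008] turn 0.001
lip [ 0.4761 -0.2004  0.1053] [294.9 265.4]
pocN [ 0.4757 -0.2005  0.075 ] [294.3 274.1]
pocF [ 0.469 -0.338  0.075] [313.1 323.7]
ball [ 0.4783 -0.155   0.1053] [289.4 251.2]
```

View pics/s6.png

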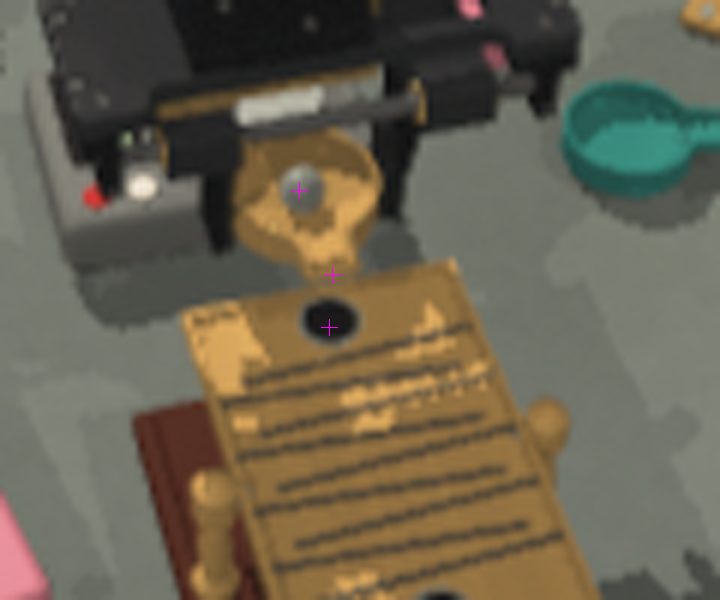

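Every check agrees: computed lip tip (0.4761, -0.2004, 0.105), pocket (0.4757, -0.2005, 0.075), ball still at its reference pixel, dish clear of the table. Handing in.

```bash
python3 -m jog '[[[0.6,0,0,0,0],[0.6,0,0,0,0]]]'; python3 -c "
from bench import job
print(job.close_job())"
```

```text
time: 23.85
position: [0.4782, -0.1549, 0.0862]
tool_rot: [-2.273, -2.164, 0.002]
ft_force: [-0.2, 0.7, -2.0]
grip_width: 0.686
the job is handed in; nothing more can be done
None
```

I gripped the brass dish across its sides, lifted it off the grey scale, carried it level and turned it a quarter turn. I handed the job in at 23.9 s, still holding the dish over the near pocket (pocket_left).

**Last checks**
- **Lip:** the tip computes to (0.476, -0.200, 0.105) m, 30 mm above the pocket at (0.476, -0.2005, 0.075) m and in line with the table.
- **Level:** the tool is tilted about 0.2°.
- **Ball:** it stayed within about a pixel of the same spot in the wrist view at every check from lift-off to the end.
- **Grip and contact:** the grip held at 59.6 mm, and the force readings showed only the dish's weight, with no sign of contact. I didn't take a final image of all the bystanders, but no move went near them.

**What went wrong or disagreed**
- **Early wrong move:** I got the shift directions wrong while turning, so the arm ran in to joint 2's limit and the tool tilted 5°. I levelled it by pushing against joint 6's limit high above the bench, before touching anything.
- **Cameras:** the top and wrist views differed by about 3 mm on the dish's position. I used the wrist value, which the close-up view confirmed. In the side view the pocket looks about 2 mm nearer the scale than my estimate, which is about the calibration error, so I left it.

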